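Press a toy wheel onto its axle and hold it while the glue grabs

TASK

A toy wheelset stands upright in the lever press with one wheel already on; put its matching wheel (the larger of the two loose bored wheels) over the tenon on top of the axle, flat on the shoulder. Then swing the press's spring-return lever down onto it until the lever is level and the sprung foot is pushed about half-way into its sleeve, without ever bottoming the foot, and stay there: the program finishes while still holding the lever down at that half-way point so the glue can grab. Leave everything else on the bench where it lies.

Things in the scene. Friction and masses are not known exactly. Their poses are not given: they have to be found in the camera images.
- press: Shop-made plywood lever press, fixed to the bench, yawed up to 0.25 rad. Origin: on the bench top, straight under the axle; x points from the axle to the lever's hinge (away from the robot at yaw 0), z up. Base board 130 mm wide, 18 mm thick, x = -100 to +185 mm. The wheelset stands in a nest of low wooden fences (tops at z = 31 mm); its lower wheel is 54 mm across, top at z = 30 mm.
- shoulder (a point): Centre of the axle's flat shoulder (25 mm across), 48 mm above the bench, right above the press's origin; the wheel's underside must sit here. The bare tenon rises from it: 10 mm across, 19 mm tall, the top 5 mm tapered to 5.6 mm. Axes as the press.
- hinge (a point): Lever's hinge axis (along the press's y), at press x = +120 mm, 106 mm above the bench, between two plywood cheeks that reach 30 mm to either side, up to 135 mm above the bench and from press x = 77 mm to 165 mm.
- lever_angle (a joint): Lever angle in rad: 0 = upright (rest, against a dowel), grows as the grip swings towards the press's -x and down; 1.57 = level, pointing to the press's -x; limit 1.75. A return spring (0.24 N m upright, 0.87 N m level, less the lever's weight of about 0.22 N m when level) throws it upright when let go. The lever is an ash bar 24 mm wide, 22 mm thick.
- grip (a point): Centre of the lever's turned wooden cross grip: a round bar, 26 mm thick and 46 mm long with flat ends, across the lever's end along the hinge direction, 200 mm from the hinge axis. 306 mm above the bench when upright (press x = +120 mm), 106 mm when level (press x = -80 mm). Axis y along the bar. Pinched from above on its two ends it turns between the pads as the lever swings.
- foot_travel (a joint): How far the sprung foot is pushed into its brass sleeve, m: 0 = fully out, 0.007 = half-way (wanted; 7 mm of bare stem still shows), 0.014 = bottomed. Spring: 3 N plus 1.5 N per mm. The foot is 120 mm from the hinge. On a seated wheel it touches about 0.06 rad before the lever is level, is half-way in at level (about 11 N down on the grip; pinching adds some rub), bottoms 0.06 rad below level.
- foot: The sprung foot: steel stem 12 mm thick with a round rubber pad, 24 mm across, on its end. Origin: on the lever's centre line, 120 mm from the hinge, with the foot fully out; the pad is on its -x side.
- pad_face (a point): Centre of the pad's pressing face; 43 mm from the lever's centre line with the foot fully out, 36 mm half-way. With the lever level it is straight over the axle.
- wheel: The wheel to fit: loose turned wooden wheel lying flat, 54 mm across, 22 mm thick, through bore 12 mm, both faces alike, raised hub 28 mm across. Origin: centre of its underside; z along the bore.
- wheel_mid (a point): Centre of that wheel, 11 mm above its underside (11 mm above the shoulder when seated).
- thin_wheel: Similar loose bored wheel that does not match: 44 mm across, 14 mm thick. Lies flat on the bench; its place may be swapped with the other. Leave it.
- small_wheel_a: Bystander: small wooden wheel without through bore, 36 mm across, 14 mm thick, lying flat.
- small_wheel_b: Bystander: another such small wheel, 36 mm across, 14 mm thick.
- glue: Bystander: wood glue bottle with spout, standing, 58 mm across, 187 mm tall.
- sanding_block: Bystander: cork sanding block, 63x101x34 mm.
- pencil: Bystander: carpenter's pencil, 168 mm long, lying.
- pine_block: Bystander: pine block, 85x150x62 mm.
Things that resemble listed ones, but are neither listed nor needed, are in the scene too. What is shaped like the wheel but pink or red is not meant.

How it is judged:
By the outcome, as a careful person would: the job done as asked, in the order asked, and still so for the second after the job is handed in, while the arm keeps its last pose, push and grip.
It also fails if it takes over 67 s, if anything falls off the work surface, if the arm or the gripper's body presses on something with over 40 N, if the wrist force passes 120 N, or if a joint passes its speed limit or range.

ROBOT

A 6-joint arm with a two-finger parallel gripper is mounted at the origin on a cart in front of the work surface, level with it; the furniture and walls round the work are solid. World frame = base frame: x ahead of the robot, y to its left, z up, the work surface at z = 0. Lengths are in m, angles in rad, forces in N, time in s.
With the tool pointing down it reaches from about 0.25 to 0.725 m from the base axis. Payload 4 kg.
Tool frame: the origin (TCP) lies at the centre of the arm's flange, where the gripper is bolted on; the fingertips stand 173 mm ahead of it and the grasp point (between the pads) lies 155 mm ahead of it; z points along the fingers, y is the line along which they close (so a half turn about z gives the same grasp; the last joint's range is limited). The gripper opens to 85 mm and grips with 20 to 120 N. Pads are 22 mm wide; open, the fingers measure 114 mm over their backs; the gripper's body (76 mm by 85 mm) begins 54 mm behind the grasp point. The pads swing forward as they close: fully open they stand 13 mm farther back than shut.
Start: joints at [1.188, 0.241, 0.005, 1.335, 0, 1.571], TCP at [0.187, 0.464, 0.405] pointing down, gripper open.
Joint ranges: [-2.72, 2.72], [-1.05, 1.87], [-1.09, 1.28], [-1.99, 2.15], [-1.42, 1.44], [-3.14, 3.14]. Speed limits (rad/s): [2.79, 2.79, 3.14, 3.14, 3.14, 3.14].

INTERFACE

Orientations are given as a 3x3 rotation matrix whose columns are the frame's x, y, z axes.
In Python, from station import r gives the robot as it stands.
- The arm moves only by the shell command python3 -m inch 'ROWS' [FORCE]. ROWS is JSON, a list of rows, each a list of 7 numbers: the finger opening in m, from 0 to 0.0854, then the shift along the tool's x, y, z in m, then the turn, a rotation vector about the tool's x, y, z in rad. In form: [[grip, dx, dy, dz, wx, wy, wz], ...]. A call has 1 to 12 rows; each row shifts and turns the commanded pose from where the row before left it, along the tool's axes as they then stand; what a row does not reach is not made up. A row lasts 1/10 s, in which the tool goes at most 50 mm and 8.59 degrees, less where a joint would pass 70% of its speed; a pose out of reach is approached as far as the arm can. A call is refused whole if a number of a shift passes 0.05 or a number of a turn 0.15, either way. A call with a gripper value outside its range is refused whole. The fingers move at their own pace and stop on an object; FORCE is the grip in N (left out, the last holds). Time passes only in rows, so rows that do not move let the fingers close. It gives the time, the measured TCP pose, the force, the opening and the grip force at its end, in the units of the state.
- r.read_state(): the state, without advancing time (a new reading comes with each control period).
- r.camera(name): name is "side" or "top"; returns a dict with "img" (480x640x3 uint8, red, green, blue), "vfov" (degrees; the focal length in pixels is half the picture's height over the tangent of half this angle, whatever the lens; pixels are square), "cx", "cy" (the principal point, pixels), "camera_from_world" (4x4, takes a point from world to camera coordinates). Camera axes: x right, y down, z forward; pixel columns grow to the right and rows downward; lengths in m; the calibration is good to about 2 mm. A picture is of the moment at which its call begins. There is no depth.
- r.close_job(): hands the job in; it is judged then, once.
The state is a dict: "time": time; "joint_pos": joint angles; "joint_velocities": joint speeds; "joint_efforts": joint torques, N m; "eef_pos": TCP position; "orientation": TCP orientation; "wrist_force": force on the tool from outside, world axes, zero at the start; "wrist_torque": the same for the moment, N m; "gripper_width": opening from 0.0 (shut) to 1.0 (fully open); "grip_force": force on a finger pad.
Only numpy, scipy, OpenCV 4.12 (cv2) and the standard library are available. Lean on these libraries where they do the work, as an engineer would, in place of code of your own. Each camera call takes 0.05 s, during which the arm holds its last target. There are 200 camera calls.

## Working session

There is one attempt and no reset: what is moved stays moved. The work goes in short steps, Python scripts to look and compute and a shell command to move; the robot and the scene stay as the last step left them, time stands still between calls to the robot, and variables do not carry over. Pictures are saved under pics/ and viewed, at most 10 in all, crops included, and the job is handed in when it is done.

```bash
ls; mkdir -p pics; python3 - <<'E'
from station import r
import cv2,numpy as np
s=r.read_state();print({k:np.round(v,3).tolist() for k,v in s.items()})
for n in("side","top"):
    c=r.camera(n);cv2.imwrite(f"pics/{n}0.png",c["img"][:,:,::-1]);print(n,c["vfov"],c["cx"],c["cy"],np.round(c["camera_from_world"],4).tolist())
E
```

```text
pics
{'time': 0.0, 'joint_pos': [1.188, 0.241, 0.004, 1.335, 0.0, 1.571], 'joint_velocities': [0.0, -0.0, -0.002, -0.001, 0.0, 0.0], 'joint_efforts': [-0.002, -37.231, 25.241, 0.017, 0.0, 0.0], 'eef_pos': [0.187, 0.464, 0.404], 'orientation': [[-0.928, 0.374, -0.001], [0.374, 0.928, -0.002], [0.0, -0.002, -1.0]], 'wrist_force': [0.896, -0.759, 0.522], 'wrist_torque': [-0.009, 0.002, -0.08], 'grip_force': 0.0, 'gripper_width': 1.0}
side 51.604557736550674 316.0526405173243 242.9500033112298 [[0.9595, -0.2816, 0.0024, -0.5269], [-0.127, -0.4402, -0.8888, 0.1721], [0.2513, 0.8526, -0.4582, 1.1966], [0.0, 0.0, 0.0, 1.0]]
top 42.081385953153145 322.90352243065786 230.28520878826347 [[0.002, -0.9999, -0.0158, -0.1199], [-0.995, -0.0005, -0.0999, 0.5258], [0.0999, 0.0159, -0.9949, 1.8955], [0.0, 0.0, 0.0, 1.0]]
```

View pics/side0.png

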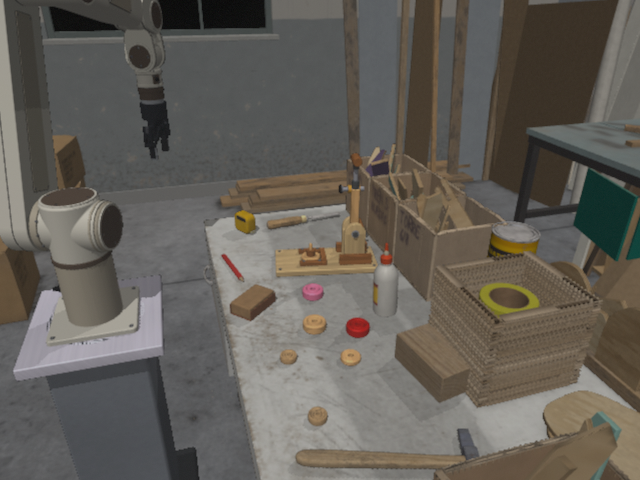

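View pics/top0.png

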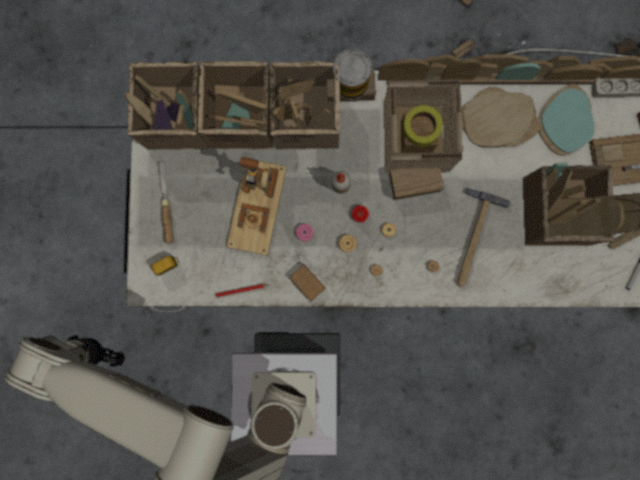

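The side view shows the press at about (340,250), with the lever upright. The larger wheel is at side (315,324) / top (347,242) and the thin wheel at side (351,357) / top (389,230). The pink and red decoys are next to them. I'll enlarge next.

```bash
python3 - <<'E'
import cv2
s=cv2.imread("pics/side0.png");t=cv2.imread("pics/top0.png")
cv2.imwrite("pics/s1.png",cv2.resize(s[180:380,265:405],None,fx=4,fy=3*4/4*1.0,interpolation=2) if 0 else cv2.resize(s[145:345,265:405],None,fx=3,fy=3,interpolation=cv2.INTER_CUBIC))
cv2.imwrite("pics/t1.png",cv2.resize(t[145:265,220:410],None,fx=4,fy=4,interpolation=cv2.INTER_CUBIC))
E
```

```text
(no output)
```

View pics/s1.png

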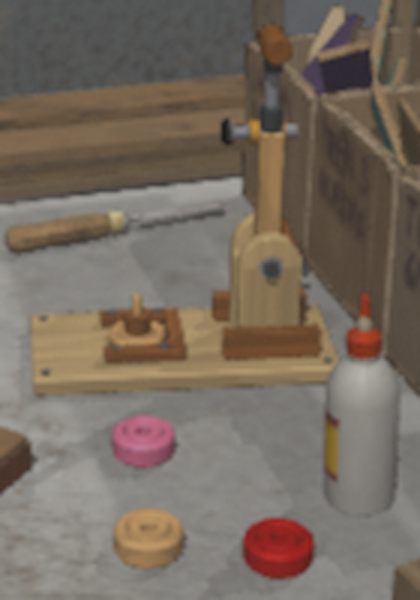

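View pics/t1.png

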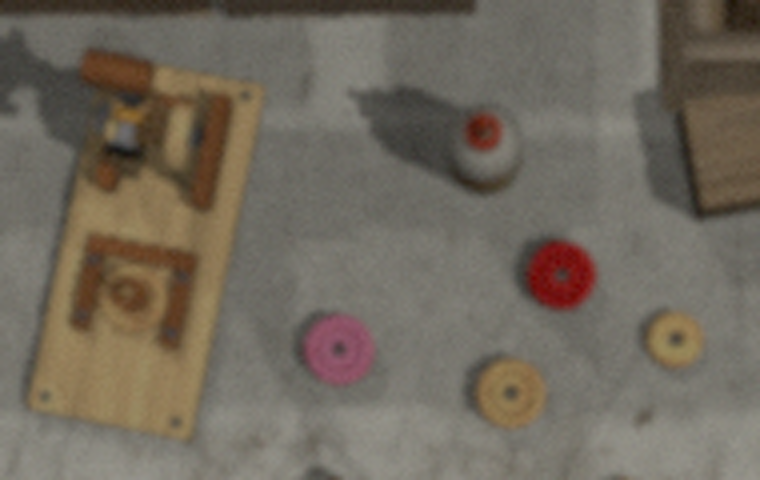

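The crops show the wheel's bore at side crop (149,527) / top crop (510,392). The tenon tip is at side (137,295), and the grip centre at side (275,45) / top (118,69). I also have the board corners at top (30,405), (190,438), (264,86) and side (32,313), (36,386), (334,372). I'll fit these.

```bash
cat > h.py <<'E'
import numpy as np
from scipy.optimize import least_squares
C={"side":(51.604557736550674,316.0526,242.95,[[0.9595,-0.2816,0.0024,-0.5269],[-0.127,-0.4402,-0.8888,0.1721],[0.2513,0.8526,-0.4582,1.1966]]),
"top":(42.081385953153145,322.9035,230.2853,[[0.002,-0.9999,-0.0158,-0.1199],[-0.995,-0.0005,-0.0999,0.5258],[0.0999,0.0159,-0.9949,1.8955]])}
def proj(n,P):
    v,cx,cy,M=C[n];p=np.array(M)@np.append(P,1);f=240/np.tan(np.radians(v)/2);return np.array([cx+f*p[0]/p[2],cy+f*p[1]/p[2]])
def S(x,y):return "side",np.array([265+(x+.5)/3-.5,145+(y+.5)/3-.5])
def T(x,y):return "top",np.array([220+(x+.5)/4-.5,145+(y+.5)/4-.5])
def tri(*o):return least_squares(lambda P:np.concatenate([proj(n,P)-u for n,u in o]),[.4,0,.05])
E
python3 - <<'E'
from h import *
q=tri(S(149,526),T(510,392));print("wheel top",q.x.round(4),q.fun.round(2))
q=tri(S(275,45),T(118,69));print("grip",q.x.round(4),q.fun.round(2))
obs=[((0,0,.067),*S(137,295)),((.12,0,.306),*S(275,45)),((.12,0,.306),*T(118,69)),((-.1,.065,.018),*T(30,405)),((-.1,-.065,.018),*T(190,438)),((.185,-.065,.018),*T(264,86)),((-.1,.065,.018),*S(32,313)),((-.1,-.065,.018),*S(36,386)),((.185,-.065,.018),*S(334,374)),((0,0,.067),*T(128,287))]
def W(p,P):
    c,s=np.cos(p[2]),np.sin(p[2]);return np.array([p[0]+c*P[0]-s*P[1],p[1]+s*P[0]+c*P[1],P[2]])
q=least_squares(lambda p:np.concatenate([proj(n,W(p,P))-u for P,n,u in obs]),[.4,.1,0],loss="soft_l1")
print(q.x.round(4),W(q.x,(.12,0,.306)).round(4))
for P,n,u in obs:print(P,n,(proj(n,W(q.x,P))-u).round(2))
E
```

```text
wheel top [ 0.4882 -0.1938  0.0199] [ 0.04 -0.   -0.01  0.05]
grip [0.6801 0.0736 0.3038] [ 0.36 -0.04 -0.12  0.36]
[ 0.5617  0.0954 -0.1951] [0.6794 0.0721 0.306 ]
(0, 0, 0.067) side [ 0.48 -0.33]
(0.12, 0, 0.306) side [ 0.34 -0.66]
(0.12, 0, 0.306) top [0.3  0.45]
(-0.1, 0.065, 0.018) top [-0.58  0.62]
(-0.1, -0.065, 0.018) top [0.54 0.56]
(0.185, -0.065, 0.018) top [ 0.66 -0.75]
(-0.1, 0.065, 0.018) side [-0.15 -0.26]
(-0.1, -0.065, 0.018) side [-0.65 -2.2 ]
(0.185, -0.065, 0.018) side [ 3.66 -2.74]
(0, 0, 0.067) top [0.1  0.73]
```

Press: (0.5617, 0.0954), yaw −0.195. Wheel: (0.488, −0.194), top at z ≈ 20 mm. In the move axes, tool x = −press x, tool y = press y and tool z = down.

```bash
cat >> h.py <<'E'
PR=(.5617,.0954,-.195)
def rel(px,py,z):
    "tool-frame shift from TCP to a point in press axes (z world)"
    from station import r
    s=r.read_state();c,n=np.cos(PR[2]),np.sin(PR[2])
    g=np.array([PR[0]+c*px-n*py,PR[1]+n*px+c*py,z]);R=np.array(s["orientation"])
    Rw=np.array([[-c,-n,0],[-n,c,0],[0,0,-1]])
    from scipy.spatial.transform import Rotation as Q
    print("t",round(s["time"],2),"shift",(R.T@(g-s["eef_pos"])).round(4),"turn",Q.from_matrix(R.T@Rw).as_rotvec().round(4),"F",np.round(s["wrist_force"],1),"M",np.round(s["wrist_torque"],2),"w",round(s["gripper_width"]*.0854,4),"gf",round(s["grip_force"],1),"j",np.round(s["joint_pos"],2))
E
python3 -m inch '[[0.0854,0,0,0,0,0,-0.094],[0.0854,0,0,0,0,0,-0.094],[0.0854,-0.028,-0.039,0,0,0,0],[0.0854,-0.028,-0.039,0,0,0,0],[0.0854,-0.028,-0.039,0,0,0,0],[0.0854,-0.028,-0.039,0,0,0,0],[0.0854,-0.028,-0.039,0,0,0,0],[0.0854,-0.028,-0.039,0,0,0,0],[0.0854,-0.028,-0.039,0,0,0,0],[0.0854,-0.028,-0.039,0,0,0,0],[0.0854,-0.028,-0.039,0,0,0,0],[0.0854,-0.028,-0.039,0,0,0,0]]' 30
python3 -c "from h import *;rel(-.0162,-.298,.25)"
```

```text
time: 1.3
eef_pos: [0.3861, 0.025, 0.4046]
orientation: [[-0.981, 0.194, 0.0], [0.194, 0.981, 0.0], [-0.0, 0.0, -1.0]]
wrist_force: [0.3, 1.4, 0.2]
gripper_width: 0.999
grip_force: 0.0
t 1.3 shift [-0.1424 -0.1949  0.1546] turn [0.0002 0.     0.    ] F [0.3 1.4 0.2] M [ 0.07 -0.07  0.02] w 0.0853 gf 0.0 j [ 0.06  0.02 -0.26  1.3   0.    0.26]
```

```bash

python3 -m inch '[[0.0854,-0.0237,-0.0325,0,0,0,0],[0.0854,-0.0237,-0.0325,0,0,0,0],[0.0854,-0.0237,-0.0325,0,0,0,0],[0.0854,-0.0237,-0.0325,0,0,0,0],[0.0854,-0.0237,-0.0325,0,0,0,0],[0.0854,-0.0237,-0.0325,0,0,0,0],[0.0854,0,0,0.04,0,0,0],[0.0854,0,0,0.04,0,0,0],[0.0854,0,0,0.04,0,0,0],[0.0854,0,0,0.035,0,0,0],[0.0854,0,0,0,0,0,0],[0.0854,0,0,0,0,0,0]]' >/dev/null
python3 -c "from h import *;rel(-.0162,-.298,.178)"
```

```text
t 2.5 shift [-0.001  -0.0019  0.0716] turn [ 0.0003 -0.0019  0.0002] F [ 0.1 -0.2  1.1] M [0.03 0.03 0.03] w 0.0851 gf 0.0 j [-0.37  0.41 -0.19  0.98 -0.   -0.18]
```

```bash

python3 -m inch '[[0.0854,-0.001,-0.002,0.03,0,0,0],[0.0854,0,0,0.03,0,0,0],[0.0854,0,0,0.012,0,0,0],[0.0854,0,0,0,0,0,0],[0.045,0,0,0,0,0,0],[0.045,0,0,0,0,0,0],[0.045,0,0,0,0,0,0],[0.045,0,0,0,0,0,0],[0.045,0,0,0,0,0,0],[0.045,0,0,0,0,0,0]]' 30
python3 -c "from h import *;rel(-.0162,-.298,.178)"
```

```text
time: 3.5
eef_pos: [0.4893, -0.1943, 0.1801]
orientation: [[-0.981, 0.193, 0.004], [0.193, 0.981, -0.001], [-0.004, -0.001, -1.0]]
wrist_force: [-1.4, 0.6, 6.2]
gripper_width: 0.622
grip_force: 30.5
t 3.5 shift [0.0013 0.0003 0.0021] turn [-0.0007  0.0041  0.0004] F [-1.4  0.6  6.2] M [0.13 0.28 0.06] w 0.0531 gf 30.5 j [-0.38  0.5  -0.26  0.81  0.   -0.18]
```

```bash

python3 -m inch '[[0.045,0,0,-0.02,0,0,0],[0.045,0,0,-0.03,0,0,0],[0.045,0,0,-0.035,0,0,0],[0.045,0,0,-0.035,0,0,0],[0.045,0.004,0.04,0,0,0,0],[0.045,0.004,0.04,0,0,0,0],[0.045,0.004,0.04,0,0,0,0],[0.045,0.004,0.04,0,0,0,0],[0.045,0,0.04,0,0,0,0],[0.045,0,0.03,0,0,0,0],[0.045,0,0,0,0,0,0],[0.045,0,0,0,0,0,0]]' 40 | tail -3
python3 - <<'E'
from h import *
rel(-.03,0,.3)
from station import r
import cv2
s=r.camera("side")["img"];t=r.camera("top")["img"]
cv2.imwrite("pics/a.png",np.hstack([cv2.resize(s[145:345,265:405],None,fx=3,fy=3,interpolation=2),cv2.resize(t[190:290,240:330],None,fx=4,fy=6,interpolation=2)])[:,:,::-1])
E
```

```text
wrist_force: [-0.4, -1.3, -1.3]
gripper_width: 0.617
grip_force: 42.0
t 4.7 shift [-0.0022  0.0675 -0.0015] turn [-0.0001  0.0013  0.0021] F [-0.4 -1.3 -1.3] M [-0.02  0.01 -0.01] w 0.0527 gf 42.0 j [ 0.07  0.35 -0.14  1.09 -0.    0.26]
```

View pics/a.png

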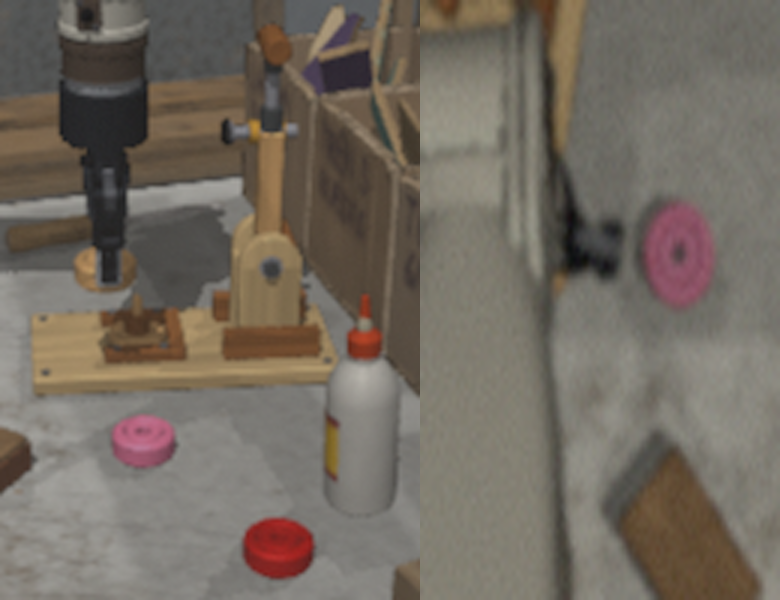

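Side crop: the wheel is held level, spanning columns 74–137 and rows 247–291 (centre about (105.5,269)). The tenon is at column 137 and the path is clear.

```bash
python3 - <<'E'
from h import *
from station import r
e=np.array(r.read_state()["eef_pos"]);c,n=np.cos(-.195),np.sin(-.195)
def sil(e_,dz):
    P=[];
    for k in (0,.022):
        for a in np.linspace(0,6.28,60):
            P.append(proj("side",e+[c*e_+.027*np.cos(a),n*e_+.027*np.sin(a),-.180+dz+k]))
    P=np.array(P);lo,hi=P.min(0),P.max(0)
    f=lambda u:(u-[264.5,144.5])*[1,1]  # to crop
    return (((lo-[265,145])*3+1).round(1),((hi-[265,145])*3+1).round(1))
for e_ in(-.003,0,.003):print(e_,sil(e_,0))
E
```

```text
-0.003 (array([ 73.3, 243.4]), array([135.6, 293.5]))
0 (array([ 76.7, 243.3]), array([139.1, 293.3]))
0.003 (array([ 80.2, 243.1]), array([142.5, 293.2]))
```

```bash

python3 -m inch '[[0.045,-0.003,0.034,0,0,0,0],[0.045,0,0.034,0,0,0,0],[0.045,-0.01,0,0,0,0,0.001],[0.045,-0.01,0,0,0,0,0.001],[0.045,-0.01,0,0.01,0,0,0],[0.045,0,0,0.02,0,0,0],[0.045,0,0,0.012,0,0,0],[0.045,0,0,0.006,0,0,0],[0.045,0,0,0,0,0,0],[0.045,0,0,0,0,0,0]]' 40 | tail -3
python3 - <<'E'
from h import *
rel(.001,0,.25)
from station import r
import cv2
s=r.camera("side")["img"];t=r.camera("top")["img"]
cv2.imwrite("pics/b.png",np.hstack([cv2.resize(s[190:290,275:345],None,fx=6,fy=6,interpolation=2),cv2.resize(t[180:280,240:300],None,fx=6,fy=6,interpolation=2)])[:,:,::-1])
E
```

```text
wrist_force: [0.2, 0.6, -0.5]
gripper_width: 0.616
grip_force: 42.1
t 5.8 shift [ 0.0002  0.0004 -0.    ] turn [ 0.0001  0.0002 -0.0022] F [ 0.2  0.6 -0.5] M [-0.05  0.03 -0.05] w 0.0526 gf 42.1 j [ 0.17  0.49 -0.05  1.03 -0.    0.36]
```

View pics/b.png

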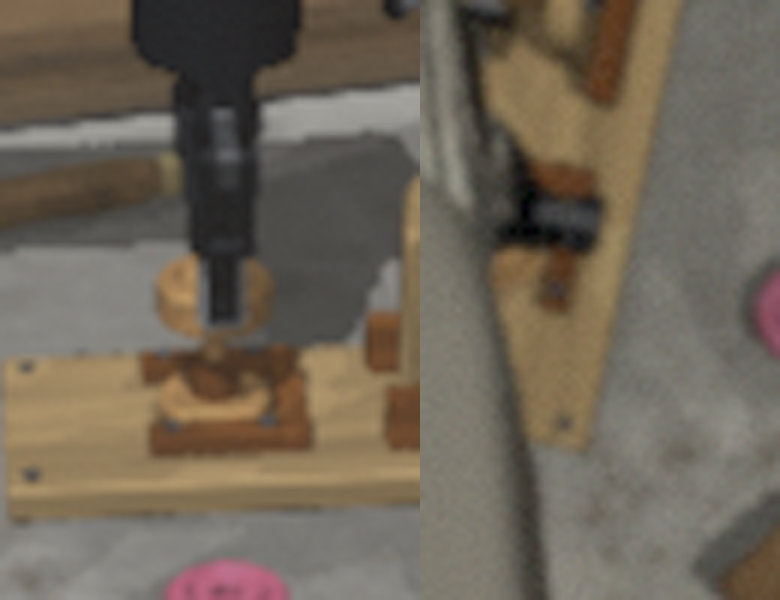

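Side crop: the held wheel spans columns 156–272 (centre 214). The tenon and lower wheel are centred at about 215, so they are aligned. Lowering.

```bash

python3 -m inch '[[0.045,0,0,0.005,0,0,0],[0.045,0,0,0.004,0,0,0],[0.045,0,0,0.004,0,0,0],[0.045,0,0,0,0,0,0]]'
python3 -c "from h import *;rel(.001,0,.228)"
```

```text
time: 6.3
eef_pos: [0.5628, 0.0956, 0.2363]
orientation: [[-0.981, 0.195, 0.0], [0.195, 0.981, 0.001], [-0.0, 0.001, -1.0]]
wrist_force: [1.0, 3.8, -3.0]
gripper_width: 0.613
grip_force: 42.2
t 6.3 shift [ 0.0001 -0.0004  0.0083] turn [ 0.0014  0.0002 -0.0012] F [ 1.   3.8 -3. ] M [ 0.65 -0.39 -0.03] w 0.0523 gf 42.2 j [ 0.17  0.5  -0.07  1.    0.    0.36]
```

```bash

python3 -m inch '[[0.045,0,0.001,0,0,0,0],[0.045,0,0,0.003,0,0,0],[0.045,0,0,0.003,0,0,0],[0.045,0,0,0,0,0,0]]'|tail -3
python3 -c "from h import *;rel(.001,0,.228)"
```

```text
wrist_force: [1.9, 1.5, -1.2]
gripper_width: 0.616
grip_force: 42.3
t 6.7 shift [ 0.     -0.0008  0.0023] turn [-0.     -0.0002 -0.0018] F [ 1.9  1.5 -1.2] M [ 0.32 -0.31 -0.01] w 0.0526 gf 42.3 j [ 0.17  0.51 -0.08  0.99  0.    0.37]
```

```bash

python3 -m inch '[[0.045,-0.0005,0.0003,0.001,0,0,0],[0.045,0,0,0.001,0,0,0],[0.045,0,0,0,0,0,0]]'|grep -E "pos|force"
python3 -m inch '[[0.045,0,0,0.001,0,0,0],[0.045,0,0,0.001,0,0,0],[0.045,0,0,0,0,0,0]]'|grep -E "pos|force"
python3 -c "from h import *;rel(.001,0,.228)"
```

```text
eef_pos: [0.5632, 0.0961, 0.2284]
wrist_force: [-0.8, 0.4, -1.5]
grip_force: 42.4
eef_pos: [0.5632, 0.0961, 0.2282]
wrist_force: [-3.4, -1.2, 9.5]
grip_force: 43.2
t 7.3 shift [ 0.0003 -0.0009  0.0002] turn [-0.0002  0.0004 -0.0019] F [-3.4 -1.2  9.5] M [-0.15  0.76 -0.05] w 0.0522 gf 43.2 j [ 0.17  0.51 -0.08  0.98 -0.    0.37]
```

Seated: TCP z 0.228 = 0.180 + 0.048, with the contact force rising. Release, lift and check.

```bash

python3 -m inch '[[0.0854,0,0,-0.001,0,0,0],[0.0854,0,0,0,0,0,0],[0.0854,0,0,0,0,0,0],[0.0854,0,0,0,0,0,0],[0.0854,0,0,0,0,0,0],[0.0854,0,0,-0.01,0,0,0],[0.0854,0,0,-0.02,0,0,0],[0.0854,0,0,-0.04,0,0,0],[0.0854,0,0,-0.04,0,0,0],[0.0854,0,0,-0.04,0,0,0],[0.0854,0,0,-0.04,0,0,0],[0.0854,0,0,-0.035,0,0,0]]'|tail -3
python3 - <<'E'
from h import *
rel(.12,0,.458)
from station import r
import cv2
s=r.camera("side")["img"];t=r.camera("top")["img"]
cv2.imwrite("pics/c.png",np.hstack([cv2.resize(s[190:290,275:345],None,fx=6,fy=6,interpolation=2),cv2.resize(t[180:280,240:300],None,fx=6,fy=6,interpolation=2)])[:,:,::-1])
E
```

```text
wrist_force: [1.0, 0.3, 0.8]
gripper_width: 1.002
grip_force: 0.0
t 8.5 shift [-0.1188 -0.0008 -0.0017] turn [ 0.0009  0.0025 -0.0017] F [1.  0.3 0.8] M [-0.02 -0.02  0.01] w 0.0856 gf 0.0 j [ 0.17  0.37  0.32  1.52 -0.    0.37]
```

View pics/c.png

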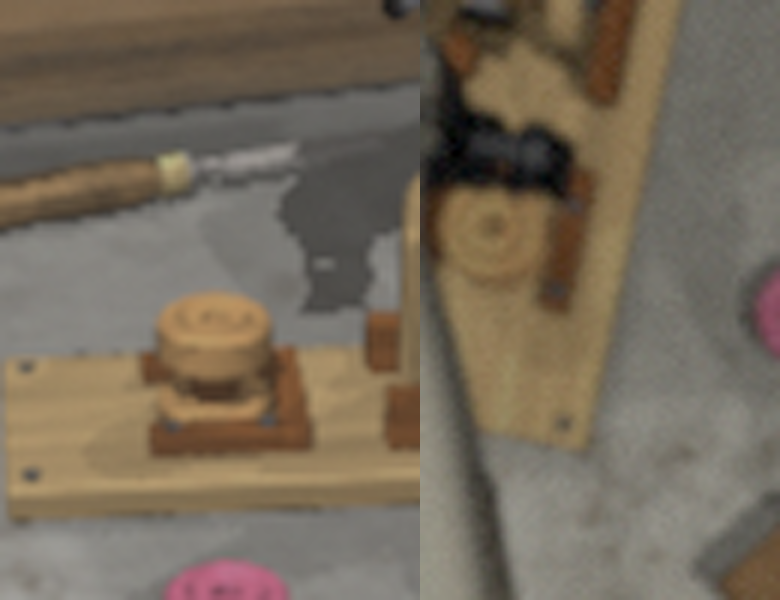

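The side crop shows the wheel flat and centred on the shoulder (columns 158–272, gap above the lower wheel). Now the grip.

```bash

python3 -m inch '[[0.0854,-0.02,0,-0.002,0,0,0],[0.0854,-0.03,0,0,0,0,0],[0.0854,-0.03,0,0,0,0,0],[0.0854,-0.02,0,0,0,0,0],[0.0854,-0.012,0,0,0,0,0],[0.0854,-0.007,0,0,0,0,0],[0.0854,0,0,0,0,0,0],[0.0854,0,0,0,0,0,0]]'|tail -3
python3 -c "from h import *;rel(.12,0.001,.458)"
```

```text
wrist_force: [-0.3, -0.0, -0.8]
gripper_width: 1.0
grip_force: 0.0
t 9.4 shift [ 0.0004  0.0001 -0.0038] turn [-0.0003 -0.0012 -0.0019] F [-0.3 -0.  -0.8] M [-0.02 -0.02 -0.01] w 0.0854 gf 0.0 j [0.11 0.64 0.75 1.68 0.   0.3 ]
```

```bash

python3 -m inch '[[0.03,0,0,0,0,0,0],[0.03,0,0,0,0,0,0],[0.03,0,0,0,0,0,0],[0.03,0,0,0,0,0,0],[0.03,0,0,0,0,0,0],[0.03,0,0,0,0,0,0],[0.03,0,0,0,0,0,0]]' 45|tail -3
python3 - <<'E'
from h import *
rel(.12,0.001,.458)
from station import r
import cv2
s=r.camera("side")["img"]
cv2.imwrite("pics/d.png",cv2.resize(s[110:250,280:400],None,fx=4,fy=4,interpolation=2)[:,:,::-1])
E
```

```text
wrist_force: [-2.7, 2.5, 4.3]
gripper_width: 0.532
grip_force: 49.3
t 10.1 shift [ 0.0002 -0.0002 -0.0026] turn [ 0.0009  0.0002 -0.0015] F [-2.7  2.5  4.3] M [ 0.46  0.47 -0.14] w 0.0454 gf 49.3 j [0.11 0.64 0.75 1.68 0.   0.3 ]
```

View pics/d.png

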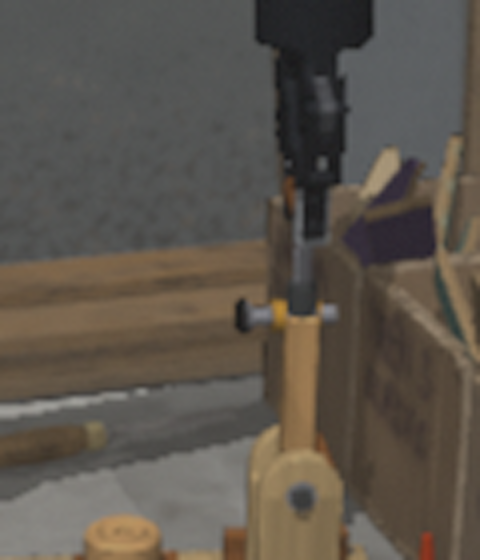

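```bash

python3 -m inch '[[0.03,0.02,0,0.001,0,0,0],[0.03,0.0197,0,0.003,0,0,0],[0.03,0.0194,0,0.0049,0,0,0],[0.03,0.0188,0,0.0069,0,0,0],[0.03,0.018,0,0.0087,0,0,0],[0.03,0,0,0,0,0,0]]' 45|tail -3
python3 -c "from h import *;rel(.12-.0959,0.001,.4554-.0245)"
```

```text
wrist_force: [2.7, 3.5, 3.1]
gripper_width: 0.535
grip_force: 54.1
t 10.75 shift [-0.0003 -0.0005 -0.    ] turn [ 0.0014  0.0027 -0.0009] F [2.7 3.5 3.1] M [ 0.6  -0.63 -0.16] w 0.0457 gf 54.1 j [0.16 0.42 0.33 1.47 0.   0.35]
```

```bash

python3 -m inch '[[0.03,0.017,0,0.0104,0,0,0],[0.03,0.0159,0,0.0121,0,0,0],[0.03,0.0146,0,0.0137,0,0,0],[0.03,0.0132,0,0.015,0,0,0],[0.03,0.0116,0,0.0162,0,0,0],[0.03,0.01,0,0.0174,0,0,0],[0.03,0.0082,0,0.0182,0,0,0],[0.03,0.0063,0,0.019,0,0,0],[0.03,0.0044,0,0.0195,0,0,0],[0.03,0,0,0,0,0,0],[0.03,0,0,0,0,0,0]]' 45|tail -3
python3 - <<'E'
from h import *
rel(-.08,.001,.2554)
from station import r
import cv2
s=r.camera("side")["img"]
cv2.imwrite("pics/e.png",cv2.resize(s[170:290,255:405],None,fx=5,fy=5,interpolation=2)[:,:,::-1])
E
```

```text
wrist_force: [1.7, 5.5, 2.3]
gripper_width: 0.53
grip_force: 59.1
t 11.85 shift [ 0.0046 -0.001   0.0335] turn [ 0.0014  0.0008 -0.0016] F [1.7 5.5 2.3] M [ 0.74 -0.21 -0.08] w 0.0453 gf 59.1 j [ 0.23  0.32 -0.2   1.05  0.    0.42]
```

View pics/e.png

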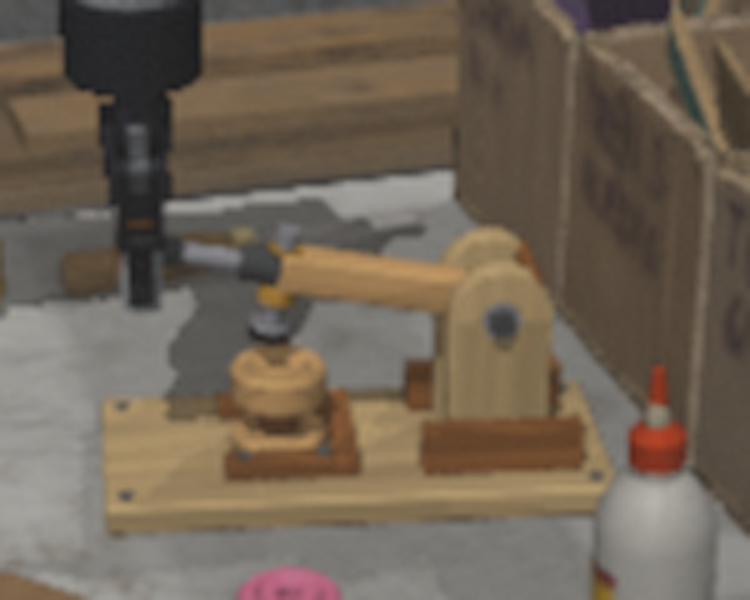

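The lever is at about 1.4 rad. The foot is above the wheel and nothing obstructs it. Continue in small steps, watching force.

```bash

python3 -m inch '[[0.03,0.002,0,0.009,0,0,0],[0.03,0.001,0,0.008,0,0,0],[0.03,0,0,0,0,0,0],[0.03,0,0,0,0,0,0]]'|tail -3
python3 -c "from h import *;rel(-.08,.001,.2554)"
python3 -m inch '[[0.03,0.0005,0,0.005,0,0,0],[0.03,0,0,0,0,0,0],[0.03,0,0,0,0,0,0]]'|tail -3
python3 -c "from h import *;rel(-.08,.001,.2554)"
python3 -m inch '[[0.03,0,0,0.004,0,0,0],[0.03,0,0,0,0,0,0],[0.03,0,0,0,0,0,0]]'|tail -3
python3 -c "from h import *;rel(-.08,.001,.2554)"
```

```text
wrist_force: [0.6, 3.3, 4.9]
gripper_width: 0.531
grip_force: 59.5
t 12.3 shift [ 0.0021 -0.0009  0.0176] turn [ 0.0018  0.0039 -0.0017] F [0.6 3.3 4.9] M [ 0.64 -0.69 -0.04] w 0.0454 gf 59.5 j [ 0.23  0.33 -0.23  1.    0.    0.42]
wrist_force: [1.9, 4.6, 5.1]
gripper_width: 0.532
grip_force: 59.4
t 12.6 shift [ 0.0016 -0.0009  0.0127] turn [ 0.0019  0.0043 -0.0019] F [1.9 4.6 5.1] M [ 0.6  -0.92 -0.04] w 0.0454 gf 59.4 j [ 0.23  0.34 -0.24  0.99 -0.    0.42]
wrist_force: [0.0, 3.8, 5.7]
gripper_width: 0.534
grip_force: 59.5
t 12.9 shift [ 0.0014 -0.0009  0.0087] turn [ 0.0019  0.0038 -0.0017] F [0.  3.8 5.7] M [ 0.73 -0.85 -0.07] w 0.0456 gf 59.5 j [ 0.23  0.34 -0.24  0.98  0.    0.42]
```

```bash

for i in 1 ; do python3 -m inch '[[0.03,0.0005,0,0.003,0,0,0],[0.03,0,0,0,0,0,0],[0.03,0,0,0,0,0,0]]'>/dev/null
python3 -c "from h import *;rel(-.08,.001,.2554)"; done
python3 -m inch '[[0.03,0.0005,0,0.003,0,0,0],[0.03,0,0,0,0,0,0],[0.03,0,0,0,0,0,0]]'>/dev/null
python3 - <<'E'
from h import *
rel(-.08,.001,.2554)
from station import r
import cv2
s=np.mean([r.camera("side")["img"] for _ in range(4)],0).astype(np.uint8)
cv2.imwrite("pics/f.png",cv2.resize(s[205:265,275:375],None,fx=8,fy=8,interpolation=2)[:,:,::-1])
E
```

```text
t 13.2 shift [ 0.0011 -0.0009  0.0063] turn [ 0.0019  0.0048 -0.0019] F [0.7 4.4 8.4] M [ 0.56 -0.69 -0.12] w 0.0452 gf 59.8 j [ 0.23  0.35 -0.25  0.97 -0.    0.43]
t 13.5 shift [ 0.0009 -0.0009  0.0037] turn [ 0.0021  0.006  -0.0019] F [ 1.2  2.9 10.2] M [ 0.45 -0.74  0.03] w 0.0451 gf 60.0 j [ 0.23  0.35 -0.25  0.97 -0.    0.43]
```

View pics/f.png

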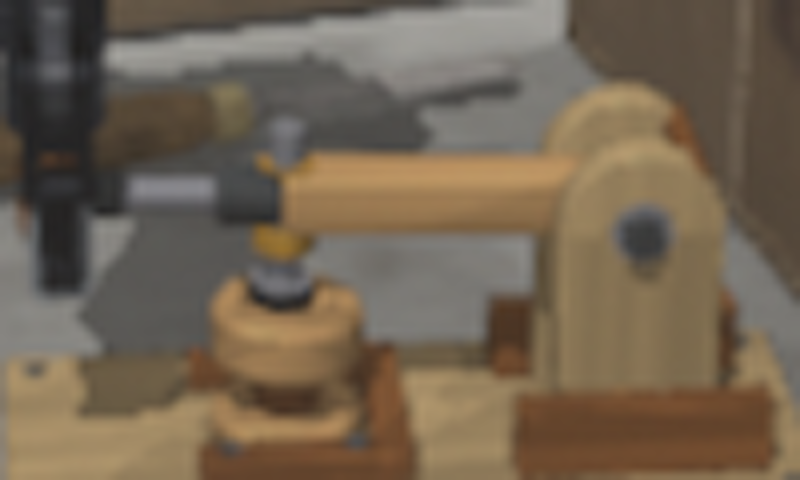

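The lever looks almost level: top edge about (285,155)–(575,155), bottom edge about (290,230)–(560,232), pad on the wheel. Next I compare with the projected edges at several angles.

```bash
python3 - <<'E'
from h import *
import cv2
from station import r
c,n=np.cos(PR[2]),np.sin(PR[2])
def W(px,py,z):return [PR[0]+c*px-n*py,PR[1]+n*px+c*py,z]
def cr(P):return ((proj("side",P)-[275,205]+.5)*8-.5).round(1)
for th in(1.50,1.53,1.55,1.57,1.60,1.63):
    L=lambda d,h:W(.12-d*np.sin(th)-h*np.cos(th)*1,-.012,.106+d*np.cos(th)+h*np.sin(th))
    a=[cr(L(d,h)) for h in(.011,-.011) for d in(.06,.118)]
    print(th,[x.tolist() for x in a],"slopes",round((a[1][1]-a[0][1])/(a[1][0]-a[0][0]),4),round((a[3][1]-a[2][1])/(a[3][0]-a[2][0]),4))
# measured edges: columnwise gradient extremes in saved crop
im=cv2.imread("pics/f.png").astype(float);g=cv2.GaussianBlur(im[:,:,2]-0.0*im[:,:,0],(0,0),4)
xs=range(310,535,15);dy=np.gradient(g,axis=0)
for lo,hi,sg in((135,180,1),(212,250,-1)):
    y=[]
    for x in xs:
        k=sg*dy[lo:hi,x];i=k.argmax();y.append(lo+(np.arange(hi-lo)[max(i-6,0):i+7]*k[max(i-6,0):i+7]).sum()/k[max(i-6,0):i+7].sum())
    p=np.polyfit(list(xs),y,1);print(np.round(y,1),"slope",p.round(4),"y at 300,500",np.polyval(p,[300,500]).round(1))
E
```

```text
1.5 [[465.6, 173.1], [296.9, 168.4], [468.9, 230.5], [301.5, 226.1]] slopes 0.0279 0.0263
1.53 [[466.1, 177.7], [297.3, 177.7], [467.6, 235.3], [300.0, 235.5]] slopes -0.0 -0.0012
1.55 [[466.6, 180.9], [297.7, 183.9], [466.8, 238.5], [299.2, 241.7]] slopes -0.0178 -0.0191
1.57 [[467.1, 184.0], [298.3, 190.1], [466.0, 241.6], [298.5, 247.9]] slopes -0.0361 -0.0376
1.6 [[468.1, 188.7], [299.4, 199.5], [465.1, 246.3], [297.7, 257.1]] slopes -0.064 -0.0645
1.63 [[469.2, 193.5], [300.9, 208.8], [464.3, 251.0], [297.2, 266.3]] slopes -0.0909 -0.0916
[153.1 152.1 152.9 153.  153.1 154.  154.  154.  154.9 156.1 156.1 156.
 155.2 155.1 155.1] slope [1.640000e-02 1.475026e+02] y at 300,500 [152.4 155.7]
[232.  226.9 225.9 226.  225.  224.  223.  222.9 222.  220.  218.8 217.8
 220.8 220.9 220.7] slope [-4.7900e-02  2.4298e+02] y at 300,500 [228.6 219. ]
```

Force and image slope both suggest contact came at shift ≈ 8 mm, not 12, so the lever is at about 1.53. Advance 4 mm more, averaging the force.

```bash
cat >> h.py <<'E'
def look(name):
    from station import r
    import cv2
    I=[];F=[]
    for _ in range(8):
        I.append(r.camera("side")["img"].astype(float));F.append(r.read_state()["wrist_force"])
    print("Fmean",np.mean(F,0).round(2),np.std(F,0).round(2));rel(-.08,.001,.2554)
    s=np.mean(I,0);np.save(f"pics/{name}.npy",s)
    cv2.imwrite(f"pics/{name}.png",cv2.resize(s[205:265,275:375].astype(np.uint8),None,fx=8,fy=8,interpolation=cv2.INTER_CUBIC)[:,:,::-1])
E
python3 -c "from h import *;look('g0')"
python3 -m inch '[[0.03,0.0003,0,0.002,0,0,0],[0.03,0,0,0.002,0,0,0],[0.03,0,0,0,0,0,0],[0.03,0,0,0,0,0,0]]'>/dev/null
python3 -c "from h import *;look('g1')"
python3 -m inch '[[0.03,0,0,0.002,0,0,0],[0.03,0,0,0.001,0,0,0],[0.03,0,0,0,0,0,0],[0.03,0,0,0,0,0,0]]'>/dev/null
python3 -c "from h import *;look('g2')"
python3 - <<'E'
from h import *
import cv2
c,n=np.cos(PR[2]),np.sin(PR[2])
W=lambda px,py,z:[PR[0]+c*px-n*py,PR[1]+n*px+c*py,z]
# track the lever between frames: phase correlation of lever-end patch vs g0 (raw px)
g=[np.load(f"pics/g{i}.npy").mean(2) for i in range(3)]
for nm,(y0,y1,x0,x1) in dict(rod=(220,238,290,308),hub=(218,238,300,312),bar=(220,238,312,345),wheel=(240,262,300,322)).items():
    print(nm,[tuple(np.round(cv2.phaseCorrelate(g[0][y0:y1,x0:x1],q[y0:y1,x0:x1],cv2.createHanningWindow((x1-x0,y1-y0),cv2.CV_64F))[0],2)) for q in g[1:]])
for th in(1.5,1.53,1.55,1.57,1.6):
    f=lambda d:((proj("side",W(.12-d*np.sin(th),0,.106+d*np.cos(th)))-[275,205]+.5)*8-.5).round(1)
    print(th,"rod",f(.165),"bar",f(.09),"bolt",((proj("side",W(.12,-.032,.106))-[275,205]+.5)*8-.5).round(1))
E
```

```text
Fmean [ 0.84  3.25 10.36] [0.43 0.24 0.36]
t 14.1 shift [ 0.0009 -0.0009  0.0037] turn [ 0.002   0.006  -0.0018] F [ 1.2  3.4 11. ] M [ 0.43 -0.68  0.02] w 0.0456 gf 60.0 j [ 0.23  0.35 -0.25  0.97 -0.    0.43]
Fmean [-0.02  2.44 13.03] [0.3  0.42 0.28]
t 14.9 shift [ 0.0007 -0.0009  0.0002] turn [ 0.0022  0.0067 -0.0019] F [-0.2  2.5 12.7] M [ 0.38 -0.58 -0.09] w 0.0453 gf 60.3 j [ 0.23  0.35 -0.26  0.96 -0.    0.43]
Fmean [-0.29  2.56 14.9 ] [0.75 0.2  0.65]
t 15.7 shift [ 0.0007 -0.0008 -0.0026] turn [ 0.0022  0.0067 -0.002 ] F [-1.1  2.5 14.8] M [ 0.33 -0.39  0.  ] w 0.0453 gf 60.5 j [ 0.23  0.35 -0.26  0.95 -0.    0.43]
rod [(np.float64(0.13), np.float64(0.81)), (np.float64(-0.17), np.float64(1.38))]
hub [(np.float64(-0.32), np.float64(-0.12)), (np.float64(0.46), np.float64(0.96))]
bar [(np.float64(0.15), np.float64(0.07)), (np.float64(-0.09), np.float64(0.38))]
wheel [(np.float64(-0.01), np.float64(0.29)), (np.float64(-0.1), np.float64(0.27))]
1.5 rod [160.  178.6] bar [377.  184.5] bolt [648.7 232. ]
1.53 rod [159.5 191.6] bar [376.5 191.6] bolt [648.7 232. ]
1.55 rod [159.3 200.3] bar [376.3 196.3] bolt [648.7 232. ]
1.57 rod [159.4 208.9] bar [376.2 201. ] bolt [648.7 232. ]
1.6 rod [159.9 221.8] bar [376.3 208. ] bolt [648.7 232. ]
```

View pics/g2.png

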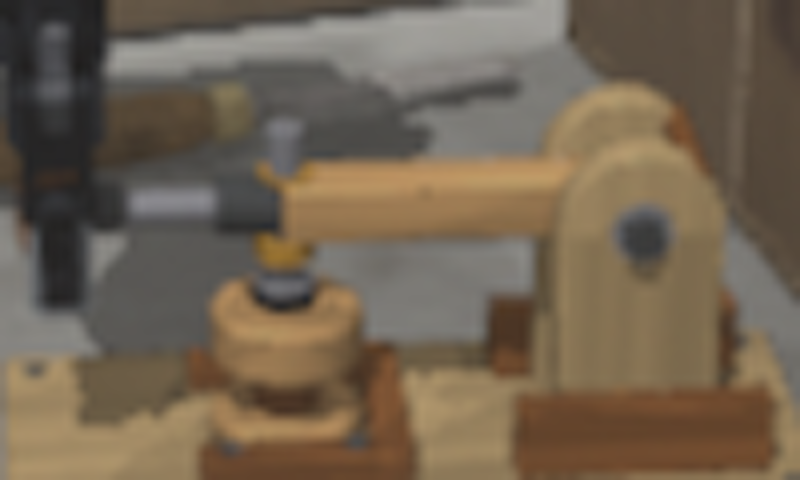

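The lever is close to level: rod centre about (170,202), bar centre about (376,198), bolt (643,237). The projection gives th ≈ 1.55, and force onset agrees, so about 3 mm more at the grip is needed. (That was the 11th picture, one over the limit, so from here I measure numerically only.)

```bash
python3 -m inch '[[0.03,0,0,0.0015,0,0,0],[0.03,0,0,0.001,0,0,0],[0.03,0,0,0,0,0,0],[0.03,0,0,0,0,0,0]]'>/dev/null
python3 - <<'E'
from h import *
look('g3')
import cv2
from scipy.optimize import brentq
c,n=np.cos(PR[2]),np.sin(PR[2])
W=lambda px,py,z:[PR[0]+c*px-n*py,PR[1]+n*px+c*py,z]
for k in range(4):
    s=np.load(f"pics/g{k}.npy");g=s.mean(2)
    rod=[]   # bright steel rod: low-saturation bright centroid in rows 224..236
    for x in range(293,301):
        col=g[222:238,x];w=np.clip(col-np.percentile(col,50),0,None);i=w.argmax();sl=slice(max(i-3,0),i+4);rod.append((np.arange(222,238)[sl]*w[sl]).sum()/w[sl].sum())
    sat=s[:,:,0]-s[:,:,2]
    up,lo=[],[]
    for x in range(316,342):
        q=sat[:,x];h=np.median(q[228:232])/2
        u=next(y for y in range(228,215,-1) if q[y]<h);up.append(u+(h-q[u])/(q[u+1]-q[u]))
        l=next(y for y in range(231,245) if q[y]<h);lo.append(l-1+(q[l-1]-h)/(q[l-1]-q[l]))
    mid=(np.array(up)+lo)/2;p=np.polyfit(range(316,342),mid,1)
    ym=np.polyval(p,322);yr=np.median(rod)
    def d(th):
        f=lambda d:proj("side",W(.12-d*np.sin(th),0,.106+d*np.cos(th)))
        a,b=f(.165),f(.09);
        sl=(b[1]-a[1])/(b[0]-a[0]);return sl
    print(k,"rod",round(yr,2),"bar mid@322",round(ym,2),"bar slope",p[0].round(3),"th(bar slope)",round(brentq(lambda t:d(t)-p[0],1.3,1.75),3),"th(rod-bar)",round(brentq(lambda t:d(t)-(ym-yr)/(322-296.5),1.3,1.75),3),"edges",np.median(up).round(2),np.median(lo).round(2))
E
```

```text
Fmean [-1.51  2.51 16.81] [0.38 0.38 0.33]
t 16.5 shift [ 0.0007 -0.0009 -0.0048] turn [ 0.0023  0.007  -0.0019] F [-1.5  2.6 16.8] M [ 0.28 -0.37 -0.04] w 0.0451 gf 60.7 j [ 0.23  0.36 -0.26  0.94 -0.    0.43]
0 rod 228.17 bar mid@322 228.58 bar slope 0.001 th(bar slope) 1.528 th(rod-bar) 1.512 edges 223.59 233.59
1 rod 229.0 bar mid@322 229.09 bar slope -0.017 th(bar slope) 1.548 th(rod-bar) 1.526 edges 224.01 233.88
2 rod 229.6 bar mid@322 229.45 bar slope -0.029 th(bar slope) 1.562 th(rod-bar) 1.536 edges 224.3 234.11
3 rod 230.26 bar mid@322 229.76 bar slope -0.038 th(bar slope) 1.572 th(rod-bar) 1.551 edges 224.56 234.41
```

The independent estimates (bar slope 1.572, rod–bar about 1.56, force) put the lever level. I'll hold briefly to confirm it's stable, then hand in.

```bash
python3 -m inch '[[0.03,0,0,0,0,0,0],[0.03,0,0,0,0,0,0],[0.03,0,0,0,0,0,0],[0.03,0,0,0,0,0,0],[0.03,0,0,0,0,0,0],[0.03,0,0,0,0,0,0],[0.03,0,0,0,0,0,0],[0.03,0,0,0,0,0,0]]'
python3 - <<'E'
from h import *
a=np.load("pics/g3.npy");look("g4");b=np.load("pics/g4.npy")
print("image change",abs(a-b)[205:265,275:375].mean().round(2))
from station import r
print(r.close_job())
E
```

```text
time: 17.3
eef_pos: [0.4843, 0.1126, 0.2506]
orientation: [[-0.981, 0.196, 0.007], [0.196, 0.981, 0.001], [-0.007, 0.002, -1.0]]
wrist_force: [-1.7, 2.3, 16.9]
gripper_width: 0.531
grip_force: 60.7
Fmean [-1.38  2.61 16.89] [0.71 0.36 0.25]
t 17.7 shift [ 0.0007 -0.0008 -0.0048] turn [ 0.0023  0.007  -0.0019] F [-2.2  2.3 16.9] M [ 0.33 -0.39  0.03] w 0.0453 gf 60.7 j [ 0.23  0.36 -0.26  0.94 -0.    0.43]
image change 0.26
the job is handed in; nothing more can be done
None
```

The wheel is flat on the shoulder and the job was handed in at about 17.7 s with the arm still holding the lever at about level (1.55–1.57 rad by image, foot roughly half-way, not measured directly), nothing else touched as far as I saw; I viewed 11 pictures, one over the limit of 10.

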